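Hold a flanged bracket against the riveting fixture

ROBOT

A 6-joint arm with a two-finger parallel gripper is mounted at the origin on the work surface. World frame = base frame: x ahead of the robot, y to its left, z up, the work surface at z = 0. Lengths are in m, angles in rad, forces in N, time in s.
With the tool pointing down it reaches from about 0.35 to 0.775 m from the base axis. Payload 5.5 kg.
Tool frame: the origin (TCP) lies between the finger pads; the fingertips stand 11 mm ahead of it and the grasp point (between the pads) lies 8 mm behind it (tips_ahead is the distance from the TCP to the fingertips, in m); z points along the fingers, y is the line along which they close (so a half turn about z gives the same grasp; the last joint's range is limited). The gripper opens to 85 mm and grips with 20 to 120 N. Pads are 22 mm wide; open, the fingers measure 114 mm over their backs; the gripper's body (76 mm by 85 mm) begins 54 mm behind the grasp point. The pads swing forward as they close: fully open they stand 13 mm farther back than shut.
Start: joints at [0.984, 0.313, 0.046, 1.304, 0, 1.431], TCP at [0.248, 0.519, 0.242] pointing down, gripper open.
Joint ranges: [-2.76, 2.76], [-0.86, 1.69], [-1.03, 1.26], [-2.2, 2.34], [-1.47, 1.5], [-3.14, 3.14]. Speed limits (rad/s): [2.57, 2.57, 3.14, 3.14, 3.14, 3.14].

INTERFACE

Orientations are given as a unit quaternion [w, x, y, z].
In Python, from workcell import * gives the robot as it stands. The module is installed in compiled form; this text tells all that it offers.
- The arm moves only by the tool jog_arm, never from a script. Its argument "moves" is a list of rows, each an object with "fingers": the closure, from 0 (fully open) to 1 (shut); "slide": the shift along the tool's x, y, z in mm, a list of three; "angular": the turn, a rotation vector about the tool's x, y, z in degrees, a list of three. A call has 1 to 10 rows; each row is the pose to reach, as a shift and turn from the pose commanded when the call began, along the tool's axes at that moment; what a row does not reach only later rows make up. A row lasts 1/12 s, in which the tool goes at most 41.7 mm and 7.16 degrees, less where a joint would pass 70% of its speed; a pose out of reach is approached as far as the arm can. A call with a gripper value outside its range is refused whole. The fingers move at their own pace and stop on an object; "squeeze" is the grip in N (left out, the last holds). Time passes only in rows, so rows that repeat a pose let the fingers close. It gives the time, the measured TCP pose, the force, the opening and the grip force at its end, in the units of the state.
- get_state(): the state, without advancing time (a new reading comes with each control period).
- read_camera(name): name is "scene" or "top"; returns a dict with "color" (420x560x3 uint8, red, green, blue), "fovy" (degrees; the focal length in pixels is half the picture's height over the tangent of half this angle, whatever the lens; pixels are square), "cx", "cy" (the principal point, pixels), "D" ([k1, k2, p1, p2, k3] as OpenCV has them; the pictures are not rectified), "world_from_camera" (4x4, takes a point from camera to world coordinates). Camera axes: x right, y down, z forward; pixel columns grow to the right and rows downward; lengths in m; the calibration is good to about 2 mm. A picture is of the moment at which its call begins. There is no depth.
- hand_in(): hands the job in; it is judged then, once.
Trained networks look in a picture, given as the dict that the camera call returned (one of the last four; its "shot" number tells which), for a name from the list of things; names that differ only in an ending like _2 or _b are one class to them, and where a whole thing is asked for, a point or a joint stands for the part that bears it (a point fixed in the world has none). Each returns a list of dicts, best first, with "p" (0 to 1); they miss things now and then, are a little off and sometimes report something else, mostly with a low value. They report only what shows in the picture. A call takes as long as a camera call. They do not tell look-alikes from the thing itself.
- look_for(target, picture): "point" ([column, row] in pixels, amid what is visible of it).
- tip_of(target, picture): "point" ([column, row] in pixels: a listed point, or the origin of a listed thing).
The state is a dict: "clock": time; "joint_pos": joint angles; "qvel": joint speeds; "tau": joint torques, N m; "tcp_pos": TCP position; "orientation": TCP orientation; "wrist_force": force on the tool from outside, world axes, zero at the start; "ft_torque": the same for the moment, N m; "finger_gap": finger opening in m; "grip_force": force on a finger pad.
Only numpy, scipy, OpenCV 4.12 (cv2) and the standard library are available. Lean on these libraries where they do the work, as an engineer would, in place of code of your own. Each camera call takes 0.05 s, during which the arm holds its last target. There are 200 camera calls.

TASK

Be my third hand at the riveting fixture: pick up the bracket with the wide flat end plate and hold it in the air right way up, as it lies now, with that end plate flat against the fixture's sprung backing plate, the edges of the two plates lined up all round, so I can set the rivets. Press steadily with about 8 newtons, which pushes the backing plate half-way through its travel; never bottom it out, and finish while still gripping and pressing, because I fasten it while you hold. Leave everything else on the bench where it is.

Things in the scene. Friction and masses are not known exactly. Their poses are not given: they have to be found in the camera images.
- bracket_centre (a point): Grip point: middle of the square tube of the loose zinc-plated steel bracket (0.33 kg), 18 mm above its underside. Tube 36 mm wide (y), 36 mm high, from 53 mm behind to 37 mm ahead (+x) of this point; there a welded end plate, 5 mm thick, 80 mm wide (y), 50 mm high, lower edge level with the tube's underside. Lies flat on the bench, z up; grip the tube across y.
- flange_face (a point): Centre of the front face of the bracket's end plate: 42 mm ahead (+x) of bracket_centre and 7 mm higher, 25 mm above the underside; +x points out of the face.
- pad_face (a point): Centre of the front face of the fixture's sprung backing plate, 120 mm above the bench (moves with it). Upright dark steel plate, 80 mm wide (y), 50 mm high, 8 mm thick, on two rods before a brass-coloured post (top 145 mm above the bench). It faces -x of this frame, roughly to the robot; pressed in level along +x. Space in front is free but for the 20 mm high base below.
- pad (a joint): Travel of the sprung backing plate in m: 0 fully out, 0.024 bottomed against the post. Spring 700 N/m without preload, so 0.012 (half-way) is about 8.4 N.
- fixture: The fixed riveting fixture: dark base plate 180 mm (x) by 150 mm (y) by 20 mm high, post 60 by 60 mm standing 12 to 72 mm behind (+x of) the centre. Origin under the middle of the base plate; +x is the pressing direction.
- offcut: Bystander: bare square tube without an end plate, 90 mm long (x), 36 mm wide and high, same metal. Origin at the centre of its underside.
- gun: Bystander: rivet gun lying on its side, about 195 mm long (x), handle reaching 120 mm to -y, 50 mm high. Origin under the barrel.
- wrench: Bystander: wrench lying flat, along x. Origin under its middle.
- nut_a: Bystander: rivet nut standing on its flange, 24 mm across, 20 mm high. Origin under its centre.
- nut_b: Bystander: second rivet nut, the same.
Things that resemble listed ones, but are neither listed nor needed, are in the scene too. What is meant by the fixture is not blue, and is the larger of those in its own colour.

How it is judged:
On the way:
1. the bracket is lifted clear of the bench in the gripper (height (world z) of bracket_centre above 0.06 m and contact force between the fingers and bracket above 3 N and value of joint pad below 0.003 m), for 0.2 s.
At the end, for the whole second after the job is handed in: Fingers alone hold the bracket up, still, right way up: its end plate flat on the backing plate (under 4 mm gap, under 0.1 rad), centred within 8 mm sideways and in height, pressing it in 7 to 17 mm of its 24 mm (contact force 3 to 16 N) (value of joint pad between 0.007 and 0.017 m and contact force between bracket and fixture between 3 and 16 N and x of flange_face in the frame of pad_face between -0.004 and 0.004 m and y of flange_face in the frame of pad_face between -0.008 and 0.008 m and z of flange_face in the frame of pad_face between -0.008 and 0.008 m and angle between the x axis of flange_face and the x axis of pad_face, either way round below 0.1 rad and angle between flange_face's own z axis and vertical below 0.1 rad and contact force between the fingers and bracket above 3 N and linear speed of bracket below 0.01 m/s and velocity of joint pad between -0.01 and 0.01 m/s); the arm keeps its last pose, push and grip.
It fails at once if the sprung backing plate is bottomed out (pushed in more than 22 mm) (value of joint pad above 0.022 m).
It fails at once if the bare tube, rivet gun, wrench or a rivet nut is moved more than 30 mm (distance of any of offcut, gun, wrench, nut_a, nut_b from where it was at the start of the episode above 0.03 m).
It also fails if it takes over 48 s, if anything falls off the work surface, if the arm or the gripper's body presses on something with over 40 N, if the wrist force passes 120 N, or if a joint passes its speed limit or range.

## Working session

There is one attempt and no reset: what is moved stays moved. The work goes in short steps, Python scripts to look and compute and a tool call to move; the robot and the scene stay as the last step left them, time stands still between calls to the robot, and variables do not carry over. Pictures are saved under pics/ and viewed, at most 10 in all, crops included, and the job is handed in when it is done.

Besides the shell and the picture viewer there is one more tool, called after "Call:" as name([rows], argument=value, ...), one row to a line, values as JSON. jog_arm: Moves the arm, as the interface text tells. Its arguments: {"type":"object","properties":{"moves":{"type":"array","items":{"type":"object","properties":{"fingers":{"type":"number"},"slide":{"type":"array","items":{"type":"number"}},"angular":{"type":"array","items":{"type":"number"}}}}},"squeeze":{"type":"number"}},"required":["moves"]}

```bash
mkdir -p pics; cat > h.py <<'E'
from workcell import *
import numpy as np, cv2
from scipy.spatial.transform import Rotation as R
def K(p):
    h=p["color"].shape[0]; f=h/2/np.tan(np.radians(p["fovy"])/2)
    return np.array([[f,0,p["cx"]],[0,f,p["cy"]],[0,0,1.]])
def ray(p,uv):
    n=cv2.undistortPoints(np.array([[uv]],float),K(p),np.array(p["D"],float))[0,0]
    T=np.array(p["world_from_camera"]); return T[:3,3],T[:3,:3]@[n[0],n[1],1]
def at_z(p,uv,z):
    o,d=ray(p,uv); return o+d*(z-o[2])/d[2]
def proj(p,X):
    T=np.linalg.inv(np.array(p["world_from_camera"]))
    return cv2.projectPoints(np.array(X,float).reshape(-1,3),cv2.Rodrigues(T[:3,:3])[0],T[:3,3],K(p),np.array(p["D"],float))[0][:,0]
def save(p,n): cv2.imwrite(f"pics/{n}.png",cv2.cvtColor(p["color"],cv2.COLOR_RGB2BGR))
E
python3 - <<'E'
from h import *
np.set_printoptions(precision=4,suppress=True)
s=get_state();print(s["clock"],s["orientation"],s["wrist_force"])
z=dict(bracket_centre=.018,flange_face=.025,pad_face=.12,fixture=0,offcut=0,gun=0,wrench=0,nut_a=0)
for c in("scene","top"):
    p=read_camera(c);save(p,c+"0");print(c,np.array(p["world_from_camera"])[:3])
    for n in z:
        for r in tip_of(n,p)[:3]: print(n,np.array(r["point"]),round(r["p"],2),at_z(p,r["point"],z[n]))
E
```

```text
0.0 [-0.0003  0.2216  0.9751 -0.0009] [ 0.6104 -0.0748  0.8323]
scene [[ 0.7026  0.5193 -0.4865  0.9718]
 [ 0.7115 -0.5252  0.4669 -0.5149]
 [-0.0131 -0.6742 -0.7384  0.9042]]
bracket_centre [198.6 294.7] 0.56 [ 0.4542 -0.2554  0.018 ]
flange_face [200.4 310.6] 0.83 [ 0.492  -0.2795  0.025 ]
pad_face [361.6 241.2] 0.8 [0.656  0.0429 0.12  ]
pad_face [283.8 100.4] 0.69 [0.177 0.293 0.12 ]
pad_face [276.  311.1] 0.53 [ 0.6461 -0.2038  0.12  ]
fixture [360.3 275.1] 0.89 [0.6678 0.0474 0.    ]
fixture [289.4 134. ] 0.78 [ 0.192   0.3023 -0.    ]
fixture [276.  338.7] 0.65 [ 0.6428 -0.2024  0.    ]
offcut [345.2 173. ] 0.96 [ 0.4238  0.2878 -0.    ]
gun [236.7 406.4] 0.9 [ 0.6905 -0.3552  0.    ]
wrench [268.4 215.9] 0.65 [0.3857 0.025  0.    ]
nut_a [258.9 252.3] 0.58 [ 0.4533 -0.0724  0.    ]
nut_a [289.2 225.9] 0.48 [0.4472 0.0385 0.    ]
top [[-0.0108 -0.9916  0.1288  0.3231]
 [-0.9998  0.013   0.0163 -0.025 ]
 [-0.0178 -0.1286 -0.9915  1.0194]]
bracket_centre [365.  210.6] 0.56 [ 0.451 -0.257  0.018]
flange_face [372.3 191.2] 0.88 [ 0.5016 -0.2771  0.025 ]
pad_face [247.9 127.2] 0.77 [0.6481 0.0442 0.12  ]
pad_face [342.3 134.8] 0.76 [ 0.6253 -0.1864  0.12  ]
fixture [156.1 309.3] 0.91 [0.1965 0.2994 0.    ]
fixture [252.8 133. ] 0.89 [0.6744 0.0399 0.    ]
fixture [338.1 138.1] 0.8 [ 0.6563 -0.1959  0.    ]
offcut [159.6 223.2] 0.94 [0.4261 0.2942 0.    ]
gun [392.2 127.6] 0.63 [ 0.6857 -0.3489  0.    ]
wrench [255.5 243. ] 0.97 [0.3702 0.0339 0.    ]
nut_a [298.  209.4] 0.6 [ 0.4589 -0.0808  0.    ]
nut_a [249.9 211.9] 0.55 [0.4538 0.0485 0.    ]
```

View pics/scene0.png

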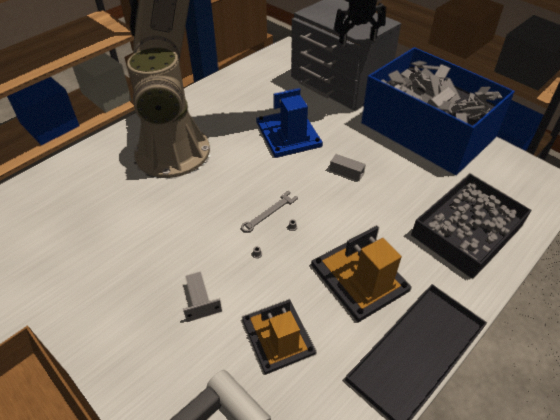

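View pics/top0.png

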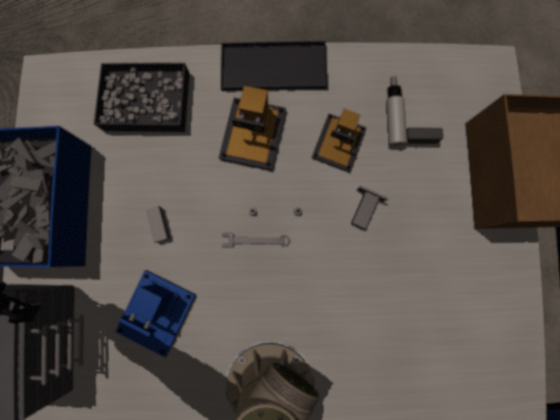

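Scene0 shows the large brass fixture near (362,275), the bracket at (200,297), and a smaller brass look-alike at (279,335). In top0 the fixture is at (252,133) and the bracket at (369,207). Next I'll enlarge both to get their yaw.

```bash
python3 - <<'E'
from h import *
def crop(p,u,v,w=100,h=75):
    c=p["color"][v-h//2:v-h//2+h,u-w//2:u-w//2+w]
    c=np.clip(c.astype(float)*1.5,0,255).astype(np.uint8)
    return cv2.resize(c,(400,300),interpolation=cv2.INTER_CUBIC)
s=read_camera("scene");t=read_camera("top")
sf=cv2.resize(s["color"][225:322,300:430],(400,300),interpolation=cv2.INTER_CUBIC)
m=np.vstack([np.hstack([sf,crop(t,252,132,120,90)]),np.hstack([crop(s,200,297,80,60),crop(t,370,208,80,60)])])
cv2.imwrite("pics/m.png",m[:,:,::-1])
E
```

```text
(no output)
```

View pics/m.png

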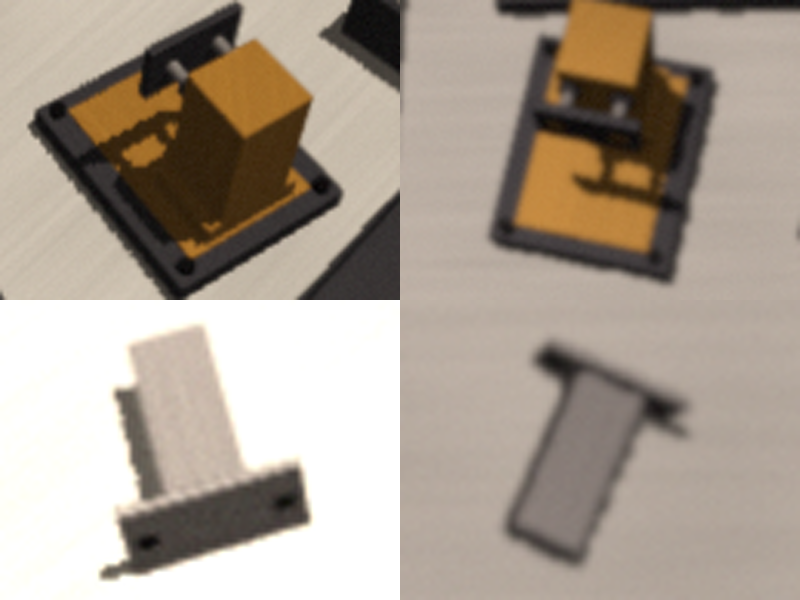

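Crops: in the scene view, the backing plate's upper edge runs from (347,240) to (378,227), with the post top behind it. The bracket's flange runs from (184,309) to (220,300). Both are clear in the top view too, so I'll fit x, y and yaw to the corners I picked out.

```bash
cat > fit.py <<'E'
from h import *
from scipy.optimize import least_squares
np.set_printoptions(precision=4,suppress=True)
def fit(obs,x0):
    def w(q,X): c,s=np.cos(q[2]),np.sin(q[2]); X=np.array(X,float); return np.c_[q[0]+c*X[:,0]-s*X[:,1],q[1]+s*X[:,0]+c*X[:,1],X[:,2]]
    f=lambda q:np.concatenate([(proj(p,w(q,X))-uv).ravel() for p,X,uv in obs])
    r=least_squares(f,x0,loss="soft_l1");return r.x,f(r.x).reshape(-1,2)
E
python3 - <<'E'
from fit import *
s=read_camera("scene");t=read_camera("top")
# bracket frame: bracket_centre in xy, z world
bS=(s,[[-.053,.018,.036],[-.053,-.018,.036],[.042,-.04,.05],[.042,.04,.05],[.042,-.04,0],[.042,.04,0]],[[200.6,272],[186.4,276],[183.6,309.4],[220,300],[185.4,322],[222,311]])
bT=(t,[[-.053,.018,.036],[-.053,-.018,.036],[.042,.04,.05],[.042,-.04,.05]],[[352.4,222],[366.6,227.6],[358,187.4],[387.6,198.4]])
for o in ([bS],[bT],[bS,bT]): q,e=fit(o,[.453,-.256,-.4]);print("bracket",q);
print(e)
# fixture frame
P=[[.012,.03,.145],[.072,.03,.145],[.072,-.03,.145],[.012,-.03,.145]]
fS=(s,P,[[360.4+23.4-23.4,249.7],[383.8,238],[401.4,256.9],[380.3,269.9]])
# scene: left-top corner of post = front-left
fS=(s,[P[0],P[1],P[2],P[3]],[[383.8-23.4,249.7],[383.8,238],[401.4,256.9],[380.3,269.9]])
best=None
B=[[-.09,.075,.02],[-.09,-.075,.02],[.09,-.075,.02],[.09,.075,.02]]
fT=(t,[P[1],P[2],P[3],P[0]]+B,[[243.9,87],[267.6,90.6],[264,113.4],[239.4,108.6],[221.1,157],[273.6,170],[285.6,108.6],[234.9,99]])
q,e=fit([fT],[.67,.043,-.2]);print("fix top",q);print(e)
import itertools
for k in range(4):
    fS=(s,[P[(i+k)%4] for i in range(4)],fS[2]); r=fit([fS],q)
    r=fit([fS,fT],q); 
    if best is None or abs(r[1]).sum()<abs(best[1]).sum(): best=r
print("fix both",best[0]);print(best[1])
for n,p in(("scene",s),("top",t)):
    for r in tip_of("pad_face",p)[:1]: print(n,at_z(p,r["point"],.12))
# plate top corners, z=.145
for p,uvs in((s,[[347.1,239.6],[378,226.6]]),(t,[[232.5,119.1],[264,126]])):
    for uv in uvs: print(at_z(p,uv,.145))
E
```

```text
bracket [ 0.4592 -0.2575 -0.4622]
bracket [ 0.4574 -0.2565 -0.3975]
bracket [ 0.4587 -0.2575 -0.446 ]
[[-0.0575 -1.1792]
 [-1.5351 -0.771 ]
 [-0.6738  0.8685]
 [ 0.1213 -0.6782]
 [ 1.2732  0.0302]
 [ 0.437   0.3311]
 [-0.1872  0.2939]
 [-1.6609  0.5089]
 [ 1.9665 -2.4695]
 [ 0.7152 -0.6031]]
fix top [ 0.667   0.0367 -0.2125]
[[ 0.5123 -0.6167]
 [ 0.9238  0.1391]
 [-0.5135  0.2732]
 [-0.2782  0.5767]
 [-1.6722  2.4849]
 [ 0.3363  0.0568]
 [ 1.3778 -1.1032]
 [-1.0787 -1.2744]]
fix both [ 0.6701  0.0371 -0.2158]
[[-1.2562 -0.501 ]
 [-2.2049 -1.3668]
 [-0.182  -0.7578]
 [-1.8257 -0.261 ]
 [ 0.4408 -1.8115]
 [ 0.8194 -0.9888]
 [-0.6984 -0.9004]
 [-0.4296 -0.6656]
 [-1.9107  1.2657]
 [ 0.0284 -1.0004]
 [ 1.2871 -2.0561]
 [-1.1031 -2.3796]]
scene [0.191  0.2894 0.12  ]
top [0.1673 0.3016 0.12  ]
[0.6421 0.0073 0.145 ]
[0.6664 0.0806 0.145 ]
[0.6602 0.0793 0.145 ]
[0.6413 0.0039 0.145 ]
```

Call:
jog_arm([
  {"slide":[-263,-304,0],"fingers":0},
  {"slide":[-263,-304,0],"fingers":0},
  {"slide":[-263,-304,0],"fingers":0},
  {"slide":[-263,-304,0],"fingers":0},
  {"slide":[-263,-304,0],"fingers":0},
  {"slide":[-263,-304,0],"fingers":0},
  {"slide":[-263,-304,0],"fingers":0},
  {"slide":[-263,-304,0],"fingers":0},
  {"slide":[-263,-304,0],"fingers":0},
  {"slide":[-263,-304,0],"fingers":0},
])

```text
schema error: expected keys fingers, slide, angular
```

Call:
jog_arm([
  {"slide":[-263,-305,0],"angular":[0,0,-1],"fingers":0},
  {"slide":[-263,-305,0],"angular":[0,0,-1],"fingers":0},
  {"slide":[-263,-305,0],"angular":[0,0,-1],"fingers":0},
  {"slide":[-263,-305,0],"angular":[0,0,-1],"fingers":0},
  {"slide":[-263,-305,0],"angular":[0,0,-1],"fingers":0},
  {"slide":[-263,-305,0],"angular":[0,0,-1],"fingers":0},
  {"slide":[-263,-305,0],"angular":[0,0,-1],"fingers":0},
  {"slide":[-263,-305,0],"angular":[0,0,-1],"fingers":0},
  {"slide":[-263,-305,0],"angular":[0,0,-1],"fingers":0},
  {"slide":[-263,-305,0],"angular":[0,0,-1],"fingers":0},
])

```text
clock: 2.03
tcp_pos: [0.3542, 0.1272, 0.2426]
orientation: [0.001, 0.214, 0.977, -0.0]
wrist_force: [0.4, 0.5, 0.4]
finger_gap: 0.0853
grip_force: 0.0
```

Call:
jog_arm([
  {"slide":[-256,-305,0],"angular":[0,0,0],"fingers":0},
  {"slide":[-256,-305,0],"angular":[0,0,0],"fingers":0},
  {"slide":[-256,-305,0],"angular":[0,0,0],"fingers":0},
  {"slide":[-256,-305,0],"angular":[0,0,0],"fingers":0},
  {"slide":[-256,-305,0],"angular":[0,0,0],"fingers":0},
  {"slide":[-256,-305,0],"angular":[0,0,0],"fingers":0},
  {"slide":[-256,-305,0],"angular":[0,0,0],"fingers":0},
  {"slide":[-256,-305,0],"angular":[0,0,0],"fingers":0},
  {"slide":[-256,-305,0],"angular":[0,0,0],"fingers":0},
  {"slide":[-256,-305,110],"angular":[0,0,0],"fingers":0},
])

```text
clock: 2.87
tcp_pos: [0.4621, -0.2496, 0.2085]
orientation: [0.008, 0.215, 0.977, -0.005]
wrist_force: [1.9, -1.8, -0.0]
finger_gap: 0.0851
grip_force: 0.0
```

Call:
jog_arm([
  {"slide":[0,0,70],"angular":[0,0,0],"fingers":0},
  {"slide":[0,0,70],"angular":[0,0,0],"fingers":0},
  {"slide":[0,0,70],"angular":[0,0,0],"fingers":0},
])

```text
clock: 3.12
tcp_pos: [0.452, -0.2378, 0.1255]
orientation: [-0.005, 0.214, 0.977, 0.002]
wrist_force: [-0.4, 1.2, 0.3]
finger_gap: 0.0854
grip_force: 0.0
```

```bash
python3 - <<'E'
from h import *
s=get_state();print(s["clock"],s["tcp_pos"],s["orientation"],s["joint_pos"])
a=read_camera("scene");b=read_camera("top")
m=[cv2.resize(p["color"][v-45:v+45,u-60:u+60],(400,300),interpolation=cv2.INTER_CUBIC) for p,u,v in((a,200,290),(b,370,200))]
cv2.imwrite("pics/g1.png",np.hstack(m)[:,:,::-1])
E
```

```text
3.1167 [ 0.45199715 -0.23776723  0.1255065 ] [-0.00505711  0.21356981  0.97691185  0.00236802] [-6.41622922e-01  2.66149463e-01 -3.14804751e-01  1.00100957e+00
  1.28862976e-04 -2.11161562e-01]
```

View pics/g1.png

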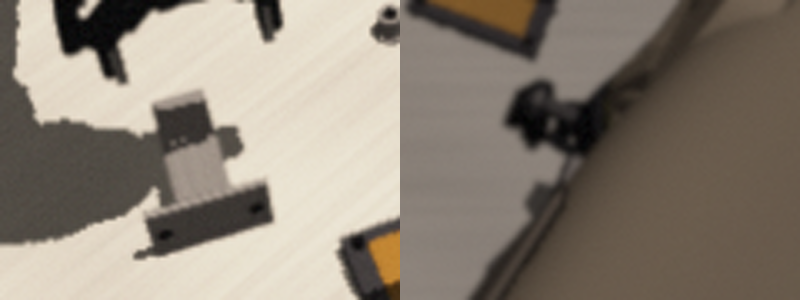

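The view shows the open gripper above and slightly behind the bracket, with the bracket undisturbed. I'll correct in xy.

Call:
jog_arm([
  {"slide":[-14,-15,30],"angular":[0,0,0],"fingers":0},
  {"slide":[-14,-15,30],"angular":[0,0,0],"fingers":0},
  {"slide":[-14,-15,30],"angular":[0,0,0],"fingers":0},
  {"slide":[-14,-15,30],"angular":[0,0,0],"fingers":0},
])

```text
clock: 3.55
tcp_pos: [0.4634, -0.2598, 0.1038]
orientation: [0.001, 0.213, 0.977, -0.0]
wrist_force: [0.7, 0.2, 1.2]
finger_gap: 0.0852
grip_force: 0.0
```

Call:
jog_arm([
  {"slide":[5,1,40],"angular":[0,0,0],"fingers":0},
  {"slide":[5,1,70],"angular":[0,0,0],"fingers":0},
  {"slide":[5,1,83],"angular":[0,0,0],"fingers":0},
  {"slide":[5,1,83],"angular":[0,0,0],"fingers":0},
  {"slide":[5,1,83],"angular":[0,0,0],"fingers":0},
])

```text
clock: 3.97
tcp_pos: [0.4587, -0.2563, 0.0198]
orientation: [0.0, 0.213, 0.977, -0.0]
wrist_force: [0.2, 0.1, 0.7]
finger_gap: 0.0854
grip_force: 0.0
```

Call:
jog_arm([
  {"slide":[0,0,1],"angular":[0,0,0],"fingers":1},
  {"slide":[0,0,1],"angular":[0,0,0],"fingers":1},
  {"slide":[0,0,1],"angular":[0,0,0],"fingers":1},
  {"slide":[0,0,1],"angular":[0,0,0],"fingers":1},
  {"slide":[0,0,1],"angular":[0,0,0],"fingers":1},
  {"slide":[0,0,1],"angular":[0,0,0],"fingers":1},
  {"slide":[0,0,1],"angular":[0,0,0],"fingers":1},
  {"slide":[0,0,1],"angular":[0,0,0],"fingers":1},
], squeeze=70)

```text
clock: 4.63
tcp_pos: [0.4591, -0.2575, 0.019]
orientation: [0.001, 0.213, 0.977, -0.001]
wrist_force: [-1.7, -2.1, 5.8]
finger_gap: 0.0349
grip_force: 71.5
```

Call:
jog_arm([
  {"slide":[0,0,-20],"angular":[0,0,0],"fingers":1},
  {"slide":[0,0,-55],"angular":[0,0,0],"fingers":1},
  {"slide":[0,0,-85],"angular":[0,0,0],"fingers":1},
  {"slide":[0,0,-97],"angular":[0,0,0],"fingers":1},
  {"slide":[0,0,-97],"angular":[0,0,0],"fingers":1},
  {"slide":[0,0,-97],"angular":[0,0,0],"fingers":1},
])

```text
clock: 5.13
tcp_pos: [0.4582, -0.2564, 0.1146]
orientation: [0.0, 0.213, 0.977, -0.0]
wrist_force: [0.3, 0.1, -4.4]
finger_gap: 0.0349
grip_force: 71.1
```

Call:
jog_arm([
  {"slide":[4,33,0],"angular":[0,0,-2],"fingers":1},
  {"slide":[8,68,0],"angular":[0,0,-4],"fingers":1},
  {"slide":[13,105,0],"angular":[0,0,-6],"fingers":1},
  {"slide":[18,145,0],"angular":[0,0,-8],"fingers":1},
  {"slide":[22,180,0],"angular":[0,0,-10],"fingers":1},
  {"slide":[27,220,0],"angular":[0,0,-12],"fingers":1},
  {"slide":[31,260,0],"angular":[0,0,-12],"fingers":1},
  {"slide":[36,295,0],"angular":[0,0,-12],"fingers":1},
  {"slide":[40,325,0],"angular":[0,0,-12],"fingers":1},
  {"slide":[40,334,0],"angular":[0,0,-12],"fingers":1},
])

```text
clock: 5.97
tcp_pos: [0.5598, 0.0683, 0.1119]
orientation: [-0.002, 0.107, 0.994, 0.001]
wrist_force: [-0.6, -0.6, -3.9]
finger_gap: 0.0348
grip_force: 71.7
```

Call:
jog_arm([
  {"slide":[0,0,0],"angular":[0,0,0],"fingers":1},
  {"slide":[0,0,0],"angular":[0,0,0],"fingers":1},
  {"slide":[0,0,0],"angular":[0,0,0],"fingers":1},
])

```text
clock: 6.22
tcp_pos: [0.5595, 0.0631, 0.1131]
orientation: [-0.002, 0.11, 0.994, -0.0]
wrist_force: [0.7, -0.1, -4.4]
finger_gap: 0.0349
grip_force: 71.7
```

```bash
python3 - <<'E'
from fit import *
s=get_state();print(s["clock"],s["tcp_pos"],s["orientation"],s["wrist_force"],s["finger_gap"])
a=read_camera("scene");b=read_camera("top")
for p in(a,b):
  for n,z in(("pad_face",.12),("flange_face",.12)):
    for r in tip_of(n,p)[:3]: print(n,r["point"],round(r["p"],2),at_z(p,r["point"],z))
m=[cv2.resize(p["color"][v-45:v+45,u-60:u+60],(800,600),interpolation=cv2.INTER_CUBIC) for p,u,v in((a,350,250),(b,252,140))]
cv2.imwrite("pics/h1.png",m[0][:,:,::-1]);cv2.imwrite("pics/h2.png",m[1][:,:,::-1])
E
```

```text
6.2167 [0.5595 0.0631 0.1131] [-0.0015  0.1101  0.9939 -0.0003] [ 0.7062 -0.0989 -4.4454] 0.03491255175270013
pad_face [358.1, 241.4] 0.9 [0.651  0.0372 0.12  ]
pad_face [282.6, 99.8] 0.74 [0.1724 0.2927 0.12  ]
pad_face [272.5, 308.9] 0.53 [ 0.638  -0.2051  0.12  ]
flange_face [343.0, 223.6] 0.9 [0.5962 0.0529 0.12  ]
pad_face [342.7, 133.6] 0.72 [ 0.6284 -0.1875  0.12  ]
pad_face [297.4, 211.6] 0.62 [ 0.4377 -0.0727  0.12  ]
pad_face [247.2, 126.6] 0.43 [0.6497 0.046  0.12  ]
flange_face [242.3, 144.4] 0.56 [0.6045 0.058  0.12  ]
```

View pics/h1.png

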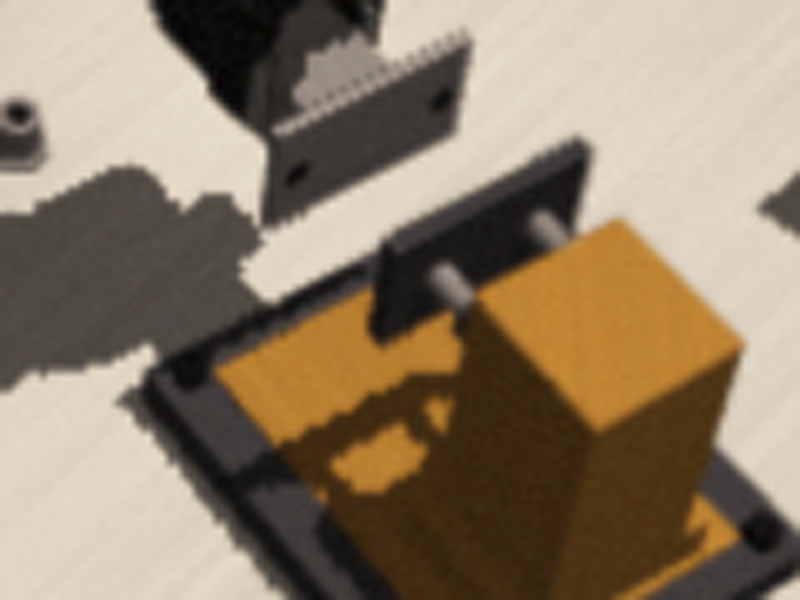

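View pics/h2.png

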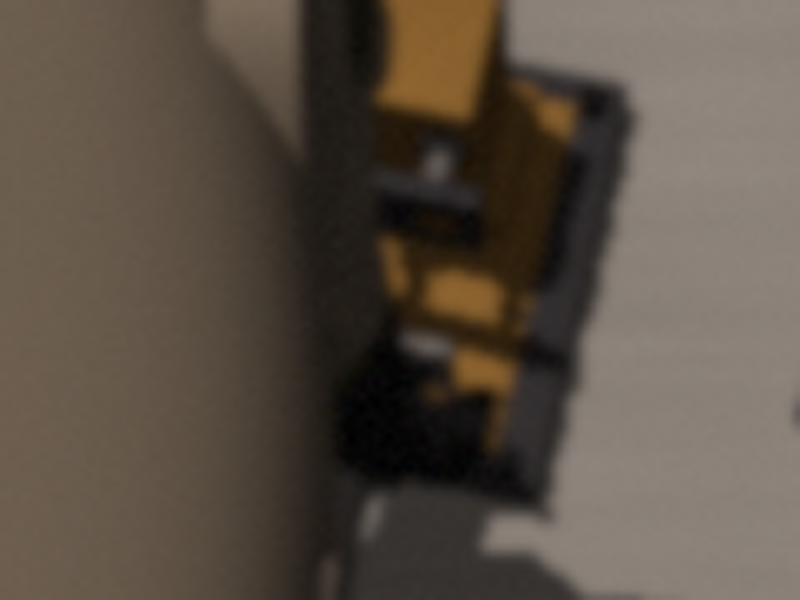

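The scene crop shows the flange front top edge from (278,137) to (470,43) in crop pixels, and the backing plate's back top edge from (394,246) to (591,151). They are nearly parallel. I'll compute the relative pose from these edges.

```bash
python3 - <<'E'
from fit import *
p=read_camera("scene")
w=lambda u,v,z:at_z(p,[290+(u+.5)/6.667-.5,205+(v+.5)/6.667-.5],z)[:2]
fl,fr=w(278,137,.144),w(470,43,.144); bl,br=w(394,246,.145),w(591,151,.145)
fbl=w(262,222,.094);fbr=w(455,132,.094);bbl=w(377,340,.095)
print(fl,fr,bl,br,fbl,fbr,bbl)
yaw=lambda l,r:np.arctan2(-(r-l)[0],(r-l)[1])
print("len",np.linalg.norm(fr-fl),np.linalg.norm(br-bl),"yaw",yaw(fl,fr),yaw(fbl,fbr),yaw(bl,br))
for y in(-.22,-.27):
    X=np.array([np.cos(y),np.sin(y)]);Y=np.array([-np.sin(y),np.cos(y)])
    d=(bl+br)/2-(fl+fr)/2; print(y,"dx to front",d@X-.008,"dy",d@Y,"left corners",(bl-fl)@Y,(bbl-fbl)@Y,"right",(br-fr)@Y)
q=get_state()["orientation"];print("tool yaw",-2*np.arctan2(q[1],q[2]))
E
```

```text
[0.5927 0.0148] [0.6111 0.0896] [0.6475 0.0058] [0.6677 0.0795] [0.5881 0.0178] [0.6092 0.0936] [0.6467 0.0065]
len 0.07703781282581305 0.07643410814459782 yaw -0.24144649722609646 -0.2708644178610271 -0.26781819600008894
-0.22 dx to front 0.04844785995682662 dy 0.0028776371548235448 left corners 0.0032143162544724835 0.001692723146648222 right 0.0025409580551746303
-0.27 dx to front 0.04823349291615865 dy 0.00569525800545203 left corners 0.0059815000938143025 0.004671138245067426 right 0.005409015917089787
tool yaw -0.22112403653994978
```

Call:
jog_arm([
  {"slide":[-10,3,-1],"angular":[0,0,1],"fingers":1},
  {"slide":[-20,3,-1],"angular":[0,0,1],"fingers":1},
  {"slide":[-30,3,-1],"angular":[0,0,1],"fingers":1},
  {"slide":[-36,3,-1],"angular":[0,0,1],"fingers":1},
  {"slide":[-36,3,-1],"angular":[0,0,1],"fingers":1},
  {"slide":[-36,3,-1],"angular":[0,0,1],"fingers":1},
  {"slide":[-36,3,-1],"angular":[0,0,1],"fingers":1},
])

```text
clock: 7.15
tcp_pos: [0.5959, 0.059, 0.1153]
orientation: [-0.001, 0.118, 0.993, 0.0]
wrist_force: [0.7, -0.0, -5.1]
finger_gap: 0.0348
grip_force: 71.7
```

```bash
python3 - <<'E'
from h import *
s=get_state();print(s["clock"],s["tcp_pos"],s["orientation"],s["wrist_force"],s["ft_torque"])
a=read_camera("scene")
cv2.imwrite("pics/i1.png",cv2.resize(a["color"][205:280,310:410],(800,600),interpolation=cv2.INTER_CUBIC)[:,:,::-1])
E
```

```text
7.15 [0.59585399 0.05903611 0.11532482] [-5.46787902e-04  1.18463838e-01  9.92958216e-01  3.62263768e-05] [ 0.71402717 -0.03715004 -5.12058624] [-0.00922081  0.02672271 -0.00744426]
```

View pics/i1.png

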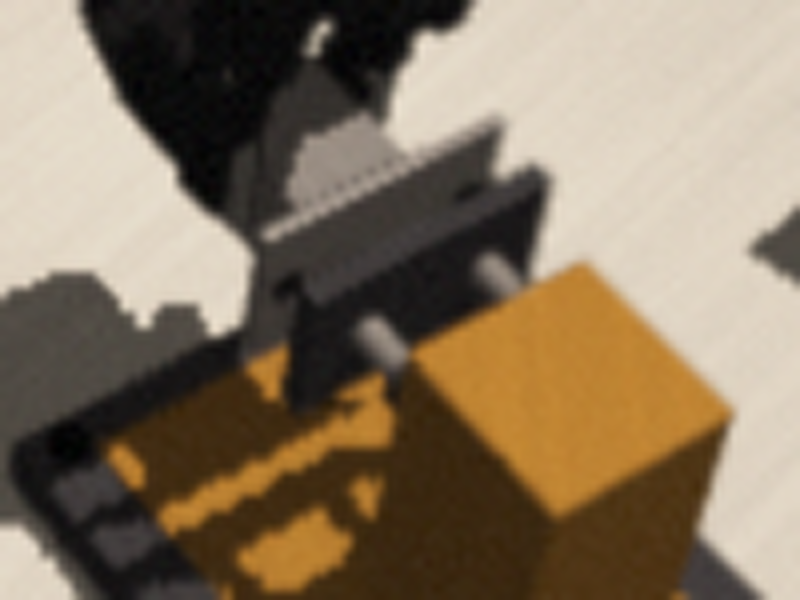

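Flange front top edge runs from (265,242) to (503,128) and the plate's top front edge from (300,285) to (535,165). There's a small gap left and the rivet holes are just visible.

```bash
python3 - <<'E'
from fit import *
p=read_camera("scene")
w=lambda u,v,z:at_z(p,[310+(u+.5)/8-.5,205+(v+.5)/8-.5],z)[:2]
fl,fr=w(265,242,.146),w(503,128,.146); bl,br=w(313,304,.145),w(548,179,.145); gl,gr=w(300,285,.145),w(536,165,.145)
yaw=lambda l,r:np.arctan2(-(r-l)[0],(r-l)[1])
print(yaw(fl,fr),yaw(bl,br),yaw(gl,gr))
for y in(-.22,-.237,-.26):
    X=np.array([np.cos(y),np.sin(y)]);Y=np.array([-np.sin(y),np.cos(y)])
    for a,b,o in((bl,br,.008),(gl,gr,0)):
        d=(a+b-fl-fr)/2; print(y,d@X-o,d@Y)
print(w(248,360,.096),w(290,408,.095))
E
```

```text
-0.26307674174740714 -0.2276431948140319 -0.24414424489658693
-0.22 0.012998947136575262 -0.0011942532092834549
-0.22 0.014906706672933184 -0.00044027867511271373
-0.237 0.013016214188468146 -0.000837115736918364
-0.237 0.014912037082661677 -0.00018681324886840614
-0.26 0.013029907609323734 -0.00035356401948427
-0.26 0.01491238934863308 0.00015618277563287712
[0.6283 0.0098] [0.6462 0.006 ]
```

Call:
jog_arm([
  {"slide":[-5,0,1],"angular":[0,0,0],"fingers":1},
  {"slide":[-10,0,1],"angular":[0,0,0],"fingers":1},
  {"slide":[-14,0,1],"angular":[0,0,0],"fingers":1},
  {"slide":[-17,0,1],"angular":[0,0,0],"fingers":1},
  {"slide":[-20,0,1],"angular":[0,0,0],"fingers":1},
  {"slide":[-20,0,1],"angular":[0,0,0],"fingers":1},
  {"slide":[-20,0,1],"angular":[0,0,0],"fingers":1},
  {"slide":[-20,0,1],"angular":[0,0,0],"fingers":1},
])

```text
clock: 7.92
tcp_pos: [0.6155, 0.0545, 0.1144]
orientation: [-0.001, 0.118, 0.993, 0.0]
wrist_force: [-4.7, 1.5, -2.7]
finger_gap: 0.0351
grip_force: 72.0
```

Call:
jog_arm([
  {"slide":[-2,0,0],"angular":[0,0,0],"fingers":1},
  {"slide":[-4,0,0],"angular":[0,0,0],"fingers":1},
  {"slide":[-4,0,0],"angular":[0,0,0],"fingers":1},
  {"slide":[-4,0,0],"angular":[0,0,0],"fingers":1},
  {"slide":[-4,0,0],"angular":[0,0,0],"fingers":1},
  {"slide":[-4,0,0],"angular":[0,0,0],"fingers":1},
])

```text
clock: 8.42
tcp_pos: [0.6186, 0.0538, 0.1143]
orientation: [-0.001, 0.118, 0.993, 0.0]
wrist_force: [-5.3, 1.4, -0.4]
finger_gap: 0.035
grip_force: 72.1
```

```bash
python3 - <<'E'
from h import *
F=[]
for i in range(6):
    a=read_camera("scene");s=get_state();F.append(s["wrist_force"])
print(s["clock"],s["tcp_pos"],s["orientation"],np.mean(F,0),np.std(F,0),s["ft_torque"],s["grip_force"])
cv2.imwrite("pics/j1.png",cv2.resize(a["color"][205:280,310:410],(800,600),interpolation=cv2.INTER_CUBIC)[:,:,::-1])
E
```

```text
8.7167 [0.61858461 0.05376024 0.11434208] [-1.16027623e-03  1.18129484e-01  9.92997514e-01  1.29777017e-04] [-6.35057973  1.28140857 -1.07209506] [0.44591142 0.41486255 0.53814748] [0.38330202 1.03004112 0.26677971] 72.1134227514267
```

View pics/j1.png

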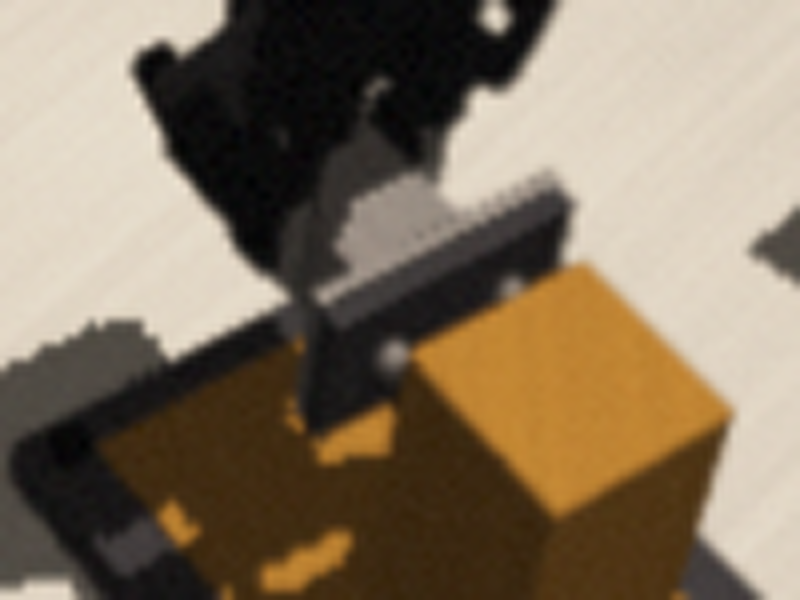

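The plates are flush, with the flange's top edge right behind the plate's top edge and corners aligned near (322,303) and (560,185). The force is about 7.2 N, so I'll add 1.5 mm and settle.

Call:
jog_arm([
  {"slide":[-1.5,0,-0.5],"angular":[0,0,0],"fingers":1},
  {"slide":[-1.5,0,-0.5],"angular":[0,0,0],"fingers":1},
  {"slide":[-1.5,0,-0.5],"angular":[0,0,0],"fingers":1},
  {"slide":[-1.5,0,-0.5],"angular":[0,0,0],"fingers":1},
  {"slide":[-1.5,0,-0.5],"angular":[0,0,0],"fingers":1},
  {"slide":[-1.5,0,-0.5],"angular":[0,0,0],"fingers":1},
  {"slide":[-1.5,0,-0.5],"angular":[0,0,0],"fingers":1},
  {"slide":[-1.5,0,-0.5],"angular":[0,0,0],"fingers":1},
])

```text
clock: 9.38
tcp_pos: [0.6195, 0.0535, 0.1145]
orientation: [-0.002, 0.118, 0.993, 0.0]
wrist_force: [-6.7, 2.2, -1.1]
finger_gap: 0.035
grip_force: 71.8
```

```bash
python3 - <<'E'
from fit import *
F=[]
for i in range(6):
    p=read_camera("scene");s=get_state();F.append(s["wrist_force"])
f=np.mean(F,0);print(s["clock"],s["tcp_pos"],f,s["grip_force"])
n=-(f-[.7,0,-5])@[.972,-.236,0]
print("press",n)
if 6.5<n<10.5: print(hand_in())
E
```

```text
9.6833 [0.6195 0.0535 0.1144] [-6.4969  1.7013 -1.9546] 71.84965431690216
press 7.396880976803733
the job is handed in; nothing more can be done
None
```

I've handed the job in with the gripper still holding the bracket flush on the backing plate and pressing with about 7.4 N, by my estimate 10.5 to 11.5 mm of travel; the hand-in gave no verdict.

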